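Raise the panel prop by one notch

TASK

Raise the telescoping panel prop on the carving bench by one notch: press its spring button in, slide the sleeve up until the button snaps out through the lower hole, then let go so that the sleeve stands on the button. Do not force the sleeve against the button, and leave the mallet, the gouges and the carved block alone.

Things in the scene. Friction and masses are not known exactly. Their poses are not given: they have to be found in the camera images.
- post: Fixed prop post: dark steel base plate 130 x 130 x 12 mm on the bench with an upright 26 x 26 mm dark steel post, 108 mm high, inside the sleeve. Origin: centre of the plate's underside, on the post's axis. z up; x points out of the face that carries the spring button, whose axis lies along x, 95 mm above the origin.
- sleeve: Loose square aluminium tube over the post, 33 x 33 mm, wall 2.5 mm, 1 mm play a side, about 0.45 kg with its bar; drops if the button does not carry it. Origin: on its axis, at the height of the upper hole's centre. z up, x out of the face with the holes. It reaches 66 mm below to 18 mm above the origin. At the start the button stands in the upper hole and carries it.
- rest_top (a point): Centre of the top of the wooden rest bar fixed on the sleeve, 30 mm above the sleeve's origin. The bar measures 33 mm in x, 100 mm in y, 12 mm in z, with 5 mm lips on both ends.
- sleeve_foot (a point): Middle of the lower edge of the sleeve's x face, 66 mm below its origin. Two 15 x 15 mm holes in this face: the upper at the origin's height, the lower in a thin steel index plate that is set differently on each prop: its centre lies 29 to 43 mm below the upper one, not measured.
- button: Brass spring button on the post, 13 mm across, with a bevelled end 3.5 mm long and a flat tip 5 mm across. When out it stands 4.5 mm proud of the sleeve's face. Origin: on its axis, 8 mm behind the tip (at the post's face when out). It moves along the x axis of post. More than 18 N between sleeve and button spoils it.
- button_in (a joint): How far the button is in (m): under 0.001 out in a hole, 0.003 to 0.0045 flush with the sleeve, 0.0055 to 0.008 behind its wall. Spring 4 N, 8 N at 0.007. A pad pinched flat over it (other pad on the far face) holds it flush; lifting with 10 to 15 N then cams it in. Under 0.002 its straight side blocks the sleeve: out in the lower hole, it stops the lift within 2 mm and the force rises.
- mallet: Bystander: round wooden carving mallet lying on the bench, head 80 mm across and 120 mm long, handle 130 mm along +y. Origin under the head's centre.
- gouge_wide: Bystander: carving gouge lying along x, dark wooden handle 115 mm, blade to +x, 14 mm wide. Origin under the handle's middle.
- gouge_narrow: Bystander: the same with a 7 mm wide blade. Origin under the handle's middle.
- carved_block: Bystander: wooden block 130 x 190 x 28 mm with a carved rosette on top. Origin under its centre.
Things that resemble listed ones, but are neither listed nor needed, are in the scene too. Leave any black or turquoise look-alike of the sleeve alone.

How it is judged (in metres and radians):
On the way, in this order (a step that is already met when the one before it is completed fails the run):
1. the button is pressed in while it is still in the upper hole (value of joint button_in above 0.002 m and z of sleeve in the frame of post below 0.101 m), for 0.05 s.
2. the sleeve is being slid up with the button trapped behind its wall (value of joint button_in above 0.004 m and z of sleeve in the frame of post above 0.108 m), for 0.05 s.
At the end, for the whole second after the job is handed in: The sleeve stands one notch (29 to 43 mm, give or take 4 mm) higher than at the start, upright within 7 degrees and at rest, carried by the button, which is out through the lower hole (pressed in less than 2 mm) (value of joint button_in below 0.002 m and z of sleeve in the frame of post between 0.118 and 0.141 m and angle between sleeve's own z axis and vertical below 0.12 rad and linear speed of sleeve below 0.01 m/s); the robot touches nothing.
It fails at once if the sleeve is forced against the button with more than 18 N (contact force between sleeve and button above 18 N).
It fails at once if the sleeve is pulled up past its notch (z of sleeve in the frame of post above 0.15 m).
It fails at once if the mallet, a gouge or the carved block is moved by more than 20 mm (distance of any of mallet, gouge_wide, gouge_narrow, carved_block from where it was at the start of the episode above 0.02 m).
It also fails if it takes over 34 s, if anything falls off the work surface, if the arm or the gripper's body presses on something with over 40 N, if the wrist force passes 120 N, or if a joint passes its speed limit or range.

ROBOT

A 6-joint arm with a two-finger parallel gripper is mounted at the origin on the work surface. World frame = base frame: x ahead of the robot, y to its left, z up, the work surface at z = 0. Lengths are in m, angles in degrees, forces in N, time in s.
With the tool pointing down it reaches from about 0.375 to 0.75 m from the base axis. Payload 9 kg.
Tool frame: the origin (TCP) lies at the very end of the fingers, on their centre line; the grasp point (between the pads) lies 19 mm behind it (env.hold_point_z is the distance from the TCP to the grasp point, in m); z points along the fingers, y is the line along which they close (so a half turn about z gives the same grasp; the last joint's range is limited). The gripper opens to 85 mm and grips with 20 to 120 N. Pads are 22 mm wide; open, the fingers measure 114 mm over their backs; the gripper's body (76 mm by 85 mm) begins 54 mm behind the grasp point. The pads swing forward as they close: fully open they stand 13 mm farther back than shut.
Start: joints at [-76.645, 5.964, 5.575, 89.605, 0, 77.527], TCP at [0.261, -0.54, 0.231] pointing down, gripper open.
Joint ranges: [-171.21, 171.21], [-48.23, 106.86], [-62.78, 66.21], [-105.2, 120.99], [-86.42, 89.51], [-180, 180]. Speed limits (degrees/s): [127.2, 127.2, 147.25, 180, 180, 180].

INTERFACE

Orientations are given as a 3x3 rotation matrix whose columns are the frame's x, y, z axes.
In Python, from station import env gives the robot as it stands.
- The arm moves only by the tool carry_out, never from a script. Its argument "series" is a list of rows, each a list of 7 numbers: the shift along the world's x, y, z each as a share of 100 cm, from -1 to 1, then the turn, a rotation vector about the world's x, y, z each as a share of 0.5 rad, from -1 to 1, then the gripper's target within -1 to 1 (fully open at 1, half-way at 0, shut at -1). A call has 1 to 5 rows; each row is the pose to reach, as a shift and turn from the pose commanded when the call began; what a row does not reach only later rows make up. A row lasts 1/12 s, in which the tool goes at most 41.7 mm and 7.16 degrees, less where a joint would pass 70% of its speed; a pose out of reach is approached as far as the arm can. A call with a number of a shift or a turn outside -1 to 1 is refused whole. A call with a gripper value outside its range is refused whole. The fingers move at their own pace and stop on an object; "newtons" is the grip in N (left out, the last holds). Time passes only in rows, so rows that repeat a pose let the fingers close. It gives the time, the measured TCP pose, the force, the opening and the grip force at its end, in the units of the state.
- env.observe(): the state, without advancing time (a new reading comes with each control period).
- env.capture(name): name is "side" or "top" or "wrist"; returns the picture (420x560x3 uint8, red, green, blue); there is no depth.
- env.camera_params(name): a dict with "K" (3x3 intrinsics, pixels), "rvec" (rotation vector, rad) and "tvec" (3), from world to camera coordinates, as OpenCV has them; the wrist camera has in their place "tool_from_camera" (4x4, takes a point from camera to tool coordinates, whose origin is the TCP and whose axes are the flange's). Camera axes: x right, y down, z forward; pixel columns grow to the right and rows downward; lengths in m; the calibration is good to about 2 mm. A picture is of the moment at which its call begins: read the wrist's pose just before it. camera_params takes no time and is no camera call.
- env.sign_off(): hands the job in; it is judged then, once.
Trained networks look in the newest picture that a camera, given by its name, has taken for a name from the list of things; names that differ only in an ending like _2 or _b are one class to them, and where a whole thing is asked for, a point or a joint stands for the part that bears it (a point fixed in the world has none). Each returns a list of dicts, best first, with "confidence" (0 to 1); they miss things now and then, are a little off and sometimes report something else, mostly with a low value. They report only what shows in the picture. A call takes as long as a camera call. They do not tell look-alikes from the thing itself.
- env.find_in(camera, name): "pixel" ([column, row] in pixels, amid what is visible of it).
The state is a dict: "clock": time; "joint_positions": joint angles; "qvel": joint speeds; "joint_torque": joint torques, N m; "tcp_pos": TCP position; "tool_rot": TCP orientation; "ft_force": force on the tool from outside, world axes, zero at the start; "torque": the same for the moment, N m; "grip_width": finger opening in m; "finger_force": force on a finger pad.
Only numpy, scipy, OpenCV 4.12 (cv2) and the standard library are available. Lean on these libraries where they do the work, as an engineer would, in place of code of your own. Each camera call takes 0.05 s, during which the arm holds its last target. There are 200 camera calls.

## Working session

There is one attempt and no reset: what is moved stays moved. The work goes in short steps, Python scripts to look and compute and a tool call to move; the robot and the scene stay as the last step left them, time stands still between calls to the robot, and variables do not carry over. Pictures are saved under pics/ and viewed, at most 10 in all, crops included, and the job is handed in when it is done.

Besides the shell and the picture viewer there is one more tool, called after "Emit:" as name(argument=value, ...) on one line, values as JSON. carry_out: Moves the arm, as the interface text tells. Its arguments: {"type":"object","properties":{"series":{"type":"array","items":{"type":"array","items":{"type":"number"}}},"newtons":{"type":"number"}},"required":["series"]}

```bash
mkdir -p pics && cat > h.py <<'E'
import numpy as np,cv2
from station import env
def snap(c,n):
    im=env.capture(c); cv2.imwrite(f'pics/{n}.png',im[:,:,::-1]); return im
def cam(c,s=None):
    p=env.camera_params(c);K=np.array(p['K'])
    if c=='wrist':
        s=s or env.observe();T=np.eye(4);T[:3,:3]=s['tool_rot'];T[:3,3]=s['tcp_pos']
        W=np.linalg.inv(T@np.array(p['tool_from_camera']));return K,W[:3,:3],W[:3,3]
    return K,cv2.Rodrigues(np.array(p['rvec'],float))[0],np.array(p['tvec'],float).ravel()
def ray(C,px):
    K,R,t=C;d=R.T@np.linalg.solve(K,[px[0],px[1],1]);return -R.T@t,d/np.linalg.norm(d)
def atz(C,px,z):
    o,d=ray(C,px);return o+d*(z-o[2])/d[2]
def proj(C,X):
    K,R,t=C;u=K@(R@np.array(X,float)+t);return u[:2]/u[2]
def tri(Cs,ps):
    A=np.zeros((3,3));b=np.zeros(3)
    for C,p in zip(Cs,ps):
        o,d=ray(C,p);M=np.eye(3)-np.outer(d,d);A+=M;b+=M@o
    return np.linalg.solve(A,b)
E
python3 - <<'E'
from h import *
np.set_printoptions(precision=3,suppress=True)
a=snap('side','s0');b=snap('top','t0');cv2.imwrite('pics/st0.png',np.vstack([a,b])[:,:,::-1][:, :])
for c in('side','top'):
    C=cam(c);print(c,-C[1].T@C[2],C[1][2])
    for n in('button','sleeve','post','rest_top','sleeve_foot'):
        print(n,[(np.round(r['pixel']),round(r['confidence'],2)) for r in env.find_in(c,n)])
s=env.observe();print(s['clock'],s['tool_rot'],s['grip_width'],env.hold_point_z)
print(env.camera_params('wrist')['tool_from_camera'])
E
```

```text
side [0.521 0.824 1.086] [ 0.027 -0.665 -0.746]
button []
sleeve [(array([314., 275.]), 0.86), (array([288., 223.]), 0.67), (array([338., 230.]), 0.6)]
post [(array([283., 244.]), 0.77)]
rest_top [(array([282., 223.]), 0.78), (array([316., 274.]), 0.68), (array([342., 230.]), 0.66)]
sleeve_foot [(array([340., 230.]), 0.95), (array([315., 273.]), 0.67)]
top [ 0.405 -0.056  1.658] [ 0.105  0.006 -0.995]
button []
sleeve [(array([209., 251.]), 0.96), (array([261., 223.]), 0.71), (array([259., 275.]), 0.64)]
post [(array([265., 229.]), 0.94)]
rest_top [(array([210., 249.]), 0.89), (array([257., 274.]), 0.88), (array([263., 224.]), 0.62)]
sleeve_foot [(array([261., 275.]), 0.96), (array([263., 222.]), 0.78), (array([209., 250.]), 0.6)]
0.6 [[ 0.9    0.436  0.   ]
 [ 0.436 -0.9   -0.   ]
 [-0.     0.    -1.   ]] 0.08531044281427001 0.0187
[[-0.    -0.945 -0.328  0.085]
 [ 1.    -0.     0.     0.001]
 [-0.    -0.328  0.945 -0.143]
 [ 0.     0.     0.     1.   ]]
```

View pics/s0.png

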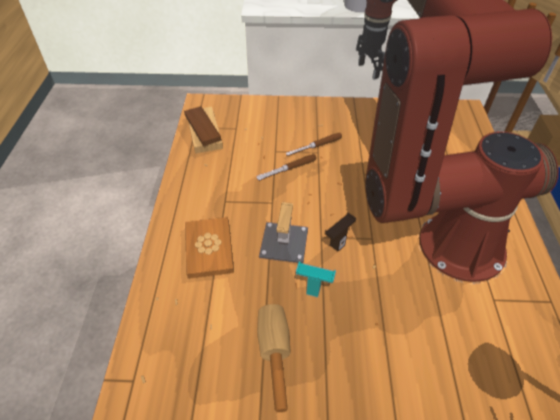

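View pics/t0.png

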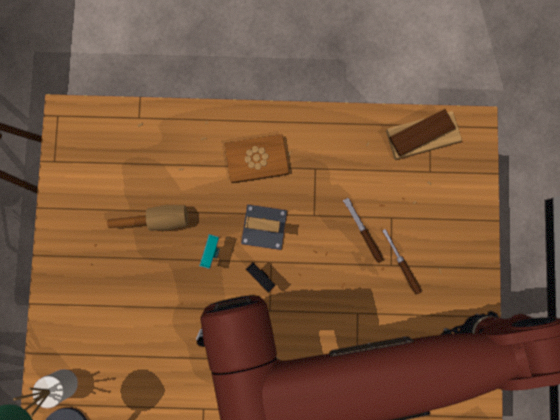

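The side view shows the prop (steel plate, wooden bar) at about (284,225), with the black decoy at (340,230) and the turquoise one at (315,275). In the top view the prop is at (264,226), with its bar nearly along world y. I'll do a coarse localisation, then go to a wrist view.

```bash
python3 - <<'E'
from h import *
np.set_printoptions(precision=3,suppress=True)
S,T=cam('side'),cam('top')
print(tri([S,T],[(287,216),(263,224)]),atz(T,(263,224),.125),atz(T,(265,227),.012),atz(S,(284,243),.012))
print('turq',tri([S,T],[(315,273),(210,250)]),'black',tri([S,T],[(341,230),(261,276)]))
cs=[(249,206),(287,208),(281,248),(242,246)]
P=[atz(T,c,.012) for c in cs];print(np.array(P))
im=cv2.imread('pics/t0.png')[190:300,190:310];cv2.imwrite('pics/t0c.png',cv2.resize(im,None,fx=5,fy=5,interpolation=2))
E
```

```text
[0.524 0.008 0.126] [0.528 0.008 0.125] [0.528 0.006 0.012] [0.526 0.017 0.012]
turq [0.445 0.168 0.088] black [0.369 0.011 0.075]
[[ 0.594  0.059  0.012]
 [ 0.591 -0.063  0.012]
 [ 0.462 -0.048  0.012]
 [ 0.465  0.077  0.012]]
```

View pics/t0c.png

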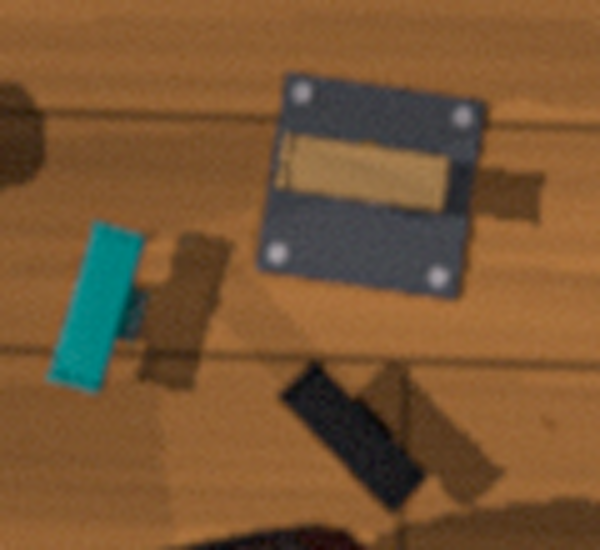

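The crop confirms the wooden bar is aligned with the plate, at a yaw of about -7.6°. Next I move above it with the tool's y axis across the bar.

Emit:
carry_out(series=[[0.09, 0.183, 0.01, 0, 0, 0.66, 1], [0.09, 0.183, 0.01, 0, 0, 0.66, 1], [0.09, 0.183, 0.01, 0, 0, 0.66, 1], [0.09, 0.183, 0.01, 0, 0, 0.66, 1], [0.09, 0.183, 0.01, 0, 0, 0.66, 1]])

```text
clock: 1.02
tcp_pos: [0.352, -0.355, 0.2416]
tool_rot: [[0.71, 0.704, 0.0], [0.704, -0.71, -0.0], [0.0, 0.0, -1.0]]
ft_force: [1.2, 0.3, 0.5]
grip_width: 0.0855
finger_force: 0.0
```

Emit:
carry_out(series=[[0.09, 0.183, 0.01, 0, 0, 0.66, 1], [0.09, 0.183, 0.01, 0, 0, 0.66, 1], [0.09, 0.183, 0.01, 0, 0, 0.66, 1], [0.09, 0.183, 0.01, 0, 0, 0.66, 1], [0.09, 0.183, 0.01, 0, 0, 0.66, 1]])

```text
clock: 1.43
tcp_pos: [0.442, -0.1719, 0.2518]
tool_rot: [[0.443, 0.896, 0.001], [0.896, -0.443, -0.0], [-0.0, 0.001, -1.0]]
ft_force: [0.5, -1.3, -0.1]
grip_width: 0.0853
finger_force: 0.0
```

Emit:
carry_out(series=[[0.085, 0.183, 0.01, 0, 0, 0.66, 1], [0.085, 0.183, 0.01, 0, 0, 0.66, 1], [0.085, 0.183, 0.01, 0, 0, 0.66, 1], [0.085, 0.183, 0.01, 0, 0, 0.66, 1], [0.085, 0.183, 0.01, 0, 0, 0.66, 1]])

```text
clock: 1.85
tcp_pos: [0.5271, 0.0116, 0.2617]
tool_rot: [[0.128, 0.992, 0.001], [0.992, -0.128, 0.0], [0.0, 0.001, -1.0]]
ft_force: [1.4, -0.2, 0.2]
grip_width: 0.0854
finger_force: 0.0
```

```bash
python3 - <<'E'
from h import *
np.set_printoptions(precision=3,suppress=True)
s=env.observe();im=snap('wrist','w1')
print(s['clock'],s['tcp_pos'],s['tool_rot'],s['ft_force'],np.abs(s['qvel']).max(),s['joint_positions'])
C=cam('wrist',s)
for n in('button','rest_top','sleeve_foot','post'):
    print(n,[(np.round(r['pixel']),round(r['confidence'],2)) for r in env.find_in('wrist',n)])
print(proj(C,(.526,.008,.125)),proj(C,(.526,.008,.012)))
E
```

```text
1.85 [0.527 0.012 0.262] [[ 0.128  0.992  0.001]
 [ 0.992 -0.128  0.   ]
 [ 0.     0.001 -1.   ]] [ 1.356 -0.209  0.177] 46.73162766890785 [-12.976  -6.3    -3.501  92.748   0.014  84.392]
button []
rest_top [(array([282., 187.]), 0.74), (array([104., 199.]), 0.65)]
sleeve_foot [(array([162.,   9.]), 0.9), (array([281., 187.]), 0.86), (array([105., 195.]), 0.59)]
post [(array([300., 149.]), 0.77)]
[277.836 192.461] [278.284 160.437]
```

View pics/w1.png

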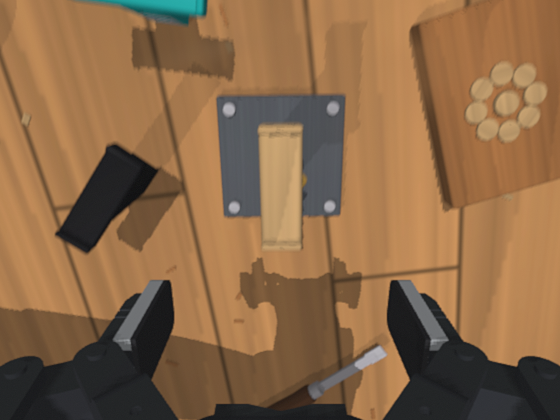

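The wrist view shows the bar at cols 260–301, centred at (281,187) and upright in the image. The brass button shows at (304,180), so the button face is on the world +x side.

```bash
python3 - <<'E'
from h import *
np.set_printoptions(precision=4,suppress=True)
s=env.observe();im=snap('wrist','w2');C=cam('wrist',s)
print(s['clock'],s['tcp_pos'],s['tool_rot'],s['ft_force'],np.abs(s['qvel']).max())
r=env.find_in('wrist','rest_top');print([q['pixel'] for q in r])
hsv=cv2.cvtColor(im,cv2.COLOR_RGB2HSV)
# light wood bar over grey plate: window around it
g=cv2.cvtColor(im,cv2.COLOR_RGB2GRAY).astype(int)
for row in (140,150,165,200): 
    d=np.abs(np.diff(cv2.GaussianBlur(im,(3,3),0)[row,200:370].astype(int),axis=0)).sum(1)
    print(row,[(200+i,d[i]) for i in np.argsort(-d)[:10]])
for px,z in [((281,187),.125),((259,126),.13),((301,126),.13),((262,249),.13),((301,249),.13),((218,97),.012),((345,95),.012),((341,215),.012),((224,217),.012)]:
    print(px,atz(C,px,z))
E
```

```text
2.1 [0.5263 0.0088 0.2613] [[ 0.129   0.9916 -0.0002]
 [ 0.9916 -0.129  -0.0003]
 [-0.0003 -0.0001 -1.    ]] [-0.3752  0.1755 -0.3808] 1.6856554497084215
[[165.6, 7.4], [107.7, 194.6], [279.8, 183.5]]
140 [(np.int64(301), np.int64(65)), (np.int64(218), np.int64(64)), (np.int64(300), np.int64(59)), (np.int64(258), np.int64(58)), (np.int64(343), np.int64(52)), (np.int64(259), np.int64(49)), (np.int64(217), np.int64(45)), (np.int64(302), np.int64(44)), (np.int64(219), np.int64(43)), (np.int64(299), np.int64(42))]
150 [(np.int64(219), np.int64(66)), (np.int64(301), np.int64(62)), (np.int64(300), np.int64(59)), (np.int64(259), np.int64(59)), (np.int64(258), np.int64(58)), (np.int64(342), np.int64(51)), (np.int64(343), np.int64(49)), (np.int64(218), np.int64(48)), (np.int64(299), np.int64(44)), (np.int64(302), np.int64(41))]
165 [(np.int64(301), np.int64(86)), (np.int64(300), np.int64(72)), (np.int64(220), np.int64(68)), (np.int64(259), np.int64(55)), (np.int64(342), np.int64(49)), (np.int64(219), np.int64(48)), (np.int64(302), np.int64(48)), (np.int64(258), np.int64(47)), (np.int64(299), np.int64(45)), (np.int64(260), np.int64(42))]
200 [(np.int64(301), np.int64(76)), (np.int64(300), np.int64(74)), (np.int64(222), np.int64(65)), (np.int64(333), np.int64(60)), (np.int64(332), np.int64(57)), (np.int64(340), np.int64(54)), (np.int64(260), np.int64(54)), (np.int64(261), np.int64(47)), (np.int64(326), np.int64(46)), (np.int64(341), np.int64(45))]
(281, 187) [0.5281 0.0093 0.125 ]
(259, 126) [0.5185 0.058  0.13  ]
(301, 126) [0.5483 0.0541 0.13  ]
(262, 249) [ 0.5065 -0.0385  0.13  ]
(301, 249) [ 0.5375 -0.0426  0.13  ]
(218, 97) [0.4736 0.0769 0.012 ]
(345, 95) [0.5996 0.0625 0.012 ]
(341, 215) [ 0.5859 -0.0648  0.012 ]
(224, 217) [ 0.4568 -0.0504  0.012 ]
```

Emit:
carry_out(series=[[0.002, -0.001, -0.03, 0, 0, 0.024, 1], [0.002, -0.001, -0.07, 0, 0, 0.024, 1], [0.002, -0.001, -0.11, 0, 0, 0.024, 1], [0.002, -0.001, -0.15, 0, 0, 0.024, 1], [0.002, -0.001, -0.184, 0, 0, 0.024, 1]], newtons=25)

```text
clock: 2.62
tcp_pos: [0.5273, 0.0067, 0.0747]
tool_rot: [[0.12, 0.993, -0.001], [0.993, -0.12, 0.0], [-0.0, -0.001, -1.0]]
ft_force: [0.5, -0.3, 0.1]
grip_width: 0.0854
finger_force: 0.0
```

Emit:
carry_out(series=[[0, 0, 0, 0, 0, 0, 1], [0, 0, 0, 0, 0, 0, 1], [0, 0, 0, 0, 0, 0, 1]])

```text
clock: 2.87
tcp_pos: [0.5295, 0.0069, 0.0798]
tool_rot: [[0.119, 0.993, 0.003], [0.993, -0.119, -0.001], [-0.0, 0.003, -1.0]]
ft_force: [0.3, 0.2, 0.3]
grip_width: 0.0853
finger_force: 0.0
```

```bash
python3 - <<'E'
from h import *
np.set_printoptions(precision=4,suppress=True)
s=env.observe();im=snap('wrist','w3');C=cam('wrist',s)
print(s['clock'],s['tcp_pos'],s['tool_rot'],s['ft_force'])
E
```

```text
2.8667 [0.5295 0.0069 0.0798] [[ 0.1189  0.9929  0.0025]
 [ 0.9929 -0.1189 -0.0007]
 [-0.0004  0.0026 -1.    ]] [0.2735 0.1746 0.3042]
```

View pics/w3.png

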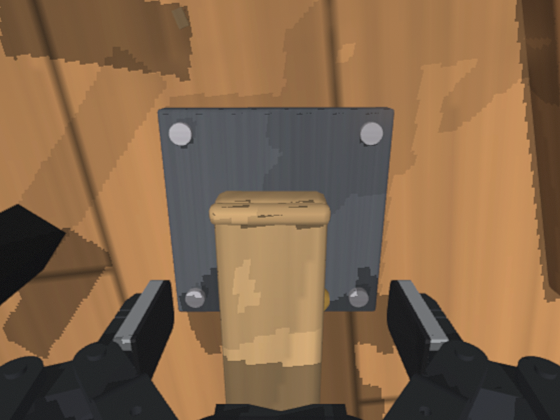

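The wrist view shows the bar at cols 220–322 at row 300, centred at about 271. The fingers are centred at 280 and the plate at 277. I'll let the arm settle and re-check the offset.

Emit:
carry_out(series=[[0, 0, 0, 0, 0, 0, 1], [0, 0, 0, 0, 0, 0, 1], [0, 0, 0, 0, 0, 0, 1], [0, 0, 0, 0, 0, 0, 1], [0, 0, 0, 0, 0, 0, 1]])

```text
clock: 3.33
tcp_pos: [0.5286, 0.0079, 0.0777]
tool_rot: [[0.118, 0.993, 0.001], [0.993, -0.118, -0.0], [-0.0, 0.001, -1.0]]
ft_force: [0.6, -1.0, -0.8]
grip_width: 0.0854
finger_force: 0.0
```

```bash
python3 - <<'E'
from h import *
np.set_printoptions(precision=4,suppress=True)
s=env.observe();im=snap('wrist','w4');C=cam('wrist',s)
print(s['clock'],s['tcp_pos'],s['tool_rot'],s['ft_force'])
b=cv2.GaussianBlur(im,(3,3),0).astype(int)
for row in (130,180,250,280):
    d=np.abs(np.diff(b[row,150:410],axis=0)).sum(1)
    print(row,[150+int(i) for i in np.argsort(-d)[:12]])
for y in(.0,.03):
  for x in(-.0165,.0165): print(proj(C,np.array([.528,.0075,.125])+x*np.array([.993,-.117,0])+y*np.array([.117,.993,0])))
E
```

```text
3.3333 [0.5286 0.0079 0.0777] [[ 0.1176  0.9931  0.0005]
 [ 0.9931 -0.1176 -0.0001]
 [-0.0001  0.0005 -1.    ]] [ 0.582  -1.0018 -0.7766]
130 [170, 171, 384, 190, 189, 383, 364, 159, 191, 365, 395, 385]
180 [165, 164, 390, 391, 389, 163, 166, 395, 396, 264, 392, 265]
250 [172, 171, 383, 217, 384, 328, 329, 218, 173, 382, 327, 330]
280 [169, 390, 219, 175, 168, 380, 170, 391, 397, 220, 218, 381]
[222.5519 359.307 ]
[328.4075 359.1727]
[217.2288 274.2884]
[332.7549 274.1619]
```

Emit:
carry_out(series=[[-0.0018, 0, 0, 0, 0, 0, 0], [-0.0018, 0, 0, 0, 0, 0, 0], [-0.0018, 0, 0, 0, 0, 0, 0], [-0.0018, 0, 0, 0, 0, 0, 0], [-0.0018, 0, 0, 0, 0, 0, 0]], newtons=20)

```text
clock: 3.8
tcp_pos: [0.5269, 0.0079, 0.0775]
tool_rot: [[0.118, 0.993, 0.001], [0.993, -0.118, -0.0], [-0.0, 0.001, -1.0]]
ft_force: [1.1, -0.6, -0.7]
grip_width: 0.0426
finger_force: 0.7
```

Emit:
carry_out(series=[[0, 0, 0, 0, 0, 0, -0.3], [0, 0, 0, 0, 0, 0, -0.3], [0, 0, 0, 0, 0, 0, -0.3]])

```text
clock: 4.05
tcp_pos: [0.5278, 0.0077, 0.0777]
tool_rot: [[0.118, 0.993, 0.002], [0.993, -0.118, -0.0], [-0.0, 0.002, -1.0]]
ft_force: [6.1, -1.7, -2.5]
grip_width: 0.0329
finger_force: 30.2
```

Emit:
carry_out(series=[[0, 0, 0, 0, 0, 0, -0.3], [0, 0, 0, 0, 0, 0, -0.3], [0, 0, 0, 0, 0, 0, -0.3]])

```text
clock: 4.3
tcp_pos: [0.5278, 0.0077, 0.0777]
tool_rot: [[0.118, 0.993, 0.003], [0.993, -0.118, -0.0], [-0.0, 0.003, -1.0]]
ft_force: [6.4, -1.2, -2.7]
grip_width: 0.0328
finger_force: 30.2
```

Emit:
carry_out(series=[[0, 0, 0.0005, 0, 0, 0, -0.3], [0, 0, 0.001, 0, 0, 0, -0.3], [0, 0, 0.001, 0, 0, 0, -0.3]])

```text
clock: 4.55
tcp_pos: [0.5272, 0.0078, 0.078]
tool_rot: [[0.118, 0.993, 0.001], [0.993, -0.118, -0.0], [0.0, 0.001, -1.0]]
ft_force: [6.1, -0.5, -5.8]
grip_width: 0.0331
finger_force: 29.8
```

Emit:
carry_out(series=[[0, 0, 0.0005, 0, 0, 0, -0.3], [0, 0, 0.001, 0, 0, 0, -0.3], [0, 0, 0.001, 0, 0, 0, -0.3]])

```text
clock: 4.8
tcp_pos: [0.5271, 0.0078, 0.0788]
tool_rot: [[0.118, 0.993, 0.001], [0.993, -0.118, -0.0], [0.0, 0.001, -1.0]]
ft_force: [6.1, -0.9, -7.3]
grip_width: 0.0328
finger_force: 29.6
```

Emit:
carry_out(series=[[0, 0, 0.0005, 0, 0, 0, -0.3], [0, 0, 0.001, 0, 0, 0, -0.3], [0, 0, 0.001, 0, 0, 0, -0.3]])

```text
clock: 5.05
tcp_pos: [0.5271, 0.0078, 0.0798]
tool_rot: [[0.118, 0.993, 0.001], [0.993, -0.118, 0.0], [0.0, 0.001, -1.0]]
ft_force: [6.0, 0.3, -7.4]
grip_width: 0.0329
finger_force: 29.6
```

Emit:
carry_out(series=[[0, 0, 0.0005, 0, 0, 0, -0.3], [0, 0, 0.001, 0, 0, 0, -0.3], [0, 0, 0.001, 0, 0, 0, -0.3]])

```text
clock: 5.3
tcp_pos: [0.5271, 0.0078, 0.0808]
tool_rot: [[0.118, 0.993, 0.001], [0.993, -0.118, -0.0], [0.0, 0.001, -1.0]]
ft_force: [7.1, -0.3, -6.8]
grip_width: 0.0327
finger_force: 29.5
```

Emit:
carry_out(series=[[0, 0, 0.0005, 0, 0, 0, -0.3], [0, 0, 0.001, 0, 0, 0, -0.3], [0, 0, 0.001, 0, 0, 0, -0.3]])

```text
clock: 5.55
tcp_pos: [0.5271, 0.0078, 0.0818]
tool_rot: [[0.118, 0.993, 0.001], [0.993, -0.118, 0.0], [0.0, 0.001, -1.0]]
ft_force: [6.7, -0.7, -6.0]
grip_width: 0.0325
finger_force: 29.4
```

Emit:
carry_out(series=[[0, 0, 0.0005, 0, 0, 0, -0.3], [0, 0, 0.001, 0, 0, 0, -0.3], [0, 0, 0.001, 0, 0, 0, -0.3]])

```text
clock: 5.8
tcp_pos: [0.527, 0.0078, 0.0827]
tool_rot: [[0.118, 0.993, 0.001], [0.993, -0.118, 0.0], [0.0, 0.001, -1.0]]
ft_force: [6.9, -0.7, -7.4]
grip_width: 0.0327
finger_force: 29.3
```

Emit:
carry_out(series=[[0, 0, 0.0005, 0, 0, 0, -0.3], [0, 0, 0.001, 0, 0, 0, -0.3], [0, 0, 0.001, 0, 0, 0, -0.3]])

```text
clock: 6.05
tcp_pos: [0.5268, 0.0079, 0.0834]
tool_rot: [[0.118, 0.993, 0.0], [0.993, -0.118, 0.0], [0.0, 0.0, -1.0]]
ft_force: [7.8, -0.6, -9.4]
grip_width: 0.0325
finger_force: 29.0
```

Emit:
carry_out(series=[[0, 0, 0.0005, 0, 0, 0, -0.3], [0, 0, 0.001, 0, 0, 0, -0.3], [0, 0, 0.001, 0, 0, 0, -0.3]])

```text
clock: 6.3
tcp_pos: [0.5265, 0.0079, 0.0839]
tool_rot: [[0.118, 0.993, -0.001], [0.993, -0.118, 0.0], [0.0, -0.001, -1.0]]
ft_force: [7.2, -0.1, -12.0]
grip_width: 0.0323
finger_force: 28.6
```

```bash
python3 - <<'E'
from h import *
a=snap('side','s1');b=cv2.imread('pics/s0.png')
c=[cv2.resize(i[190:270,250:320],None,fx=5,fy=5,interpolation=2) for i in (b,a[:,:,::-1])]
cv2.imwrite('pics/s1c.png',np.hstack(c))
E
```

```text
(no output)
```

View pics/s1c.png

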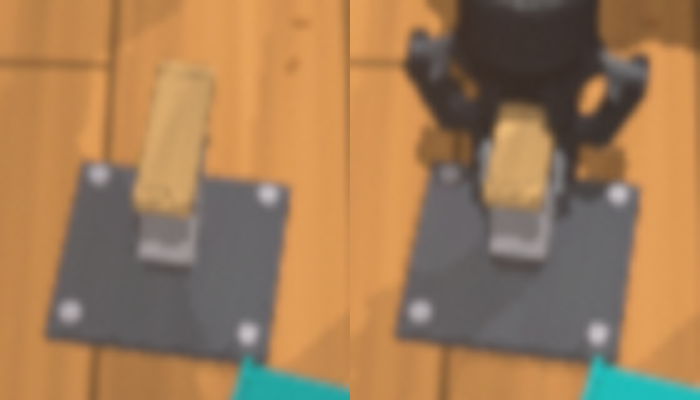

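Side crop: the sleeve has risen slightly with the gripper (foot at row ~262, now ~258). The rising force shows camming has started, so I'll use finer steps.

Emit:
carry_out(series=[[0, 0, 0.0004, 0, 0, 0, -0.3], [0, 0, 0.0004, 0, 0, 0, -0.3]])

```text
clock: 6.52
tcp_pos: [0.5264, 0.008, 0.0841]
tool_rot: [[0.118, 0.993, -0.001], [0.993, -0.118, 0.0], [0.0, -0.001, -1.0]]
ft_force: [7.4, -1.1, -13.4]
grip_width: 0.0327
finger_force: 28.4
```

Emit:
carry_out(series=[[0, 0, 0.0004, 0, 0, 0, -0.3], [0, 0, 0.0004, 0, 0, 0, -0.3]])

```text
clock: 6.68
tcp_pos: [0.5263, 0.008, 0.0843]
tool_rot: [[0.118, 0.993, -0.001], [0.993, -0.118, 0.0], [0.0, -0.001, -1.0]]
ft_force: [7.5, -1.5, -13.9]
grip_width: 0.0326
finger_force: 28.2
```

Emit:
carry_out(series=[[0, 0, 0.0004, 0, 0, 0, -0.3], [0, 0, 0.0004, 0, 0, 0, -0.3]])

```text
clock: 6.85
tcp_pos: [0.5263, 0.008, 0.0847]
tool_rot: [[0.118, 0.993, -0.001], [0.993, -0.118, 0.0], [0.0, -0.001, -1.0]]
ft_force: [7.8, -1.0, -14.0]
grip_width: 0.0327
finger_force: 28.2
```

Emit:
carry_out(series=[[0, 0, 0.0004, 0, 0, 0, -0.3], [0, 0, 0.0004, 0, 0, 0, -0.3]])

```text
clock: 7.02
tcp_pos: [0.5263, 0.008, 0.085]
tool_rot: [[0.118, 0.993, -0.001], [0.993, -0.118, 0.001], [0.0, -0.001, -1.0]]
ft_force: [7.8, -2.0, -14.9]
grip_width: 0.0329
finger_force: 28.2
```

Camming is progressing: the arm now moves nearly as commanded and the force has plateaued.

Emit:
carry_out(series=[[0, 0, 0.0004, 0, 0, 0, -0.3], [0, 0, 0.0008, 0, 0, 0, -0.3], [0, 0, 0.0008, 0, 0, 0, -0.3]])

```text
clock: 7.27
tcp_pos: [0.5268, 0.0079, 0.0865]
tool_rot: [[0.118, 0.993, 0.0], [0.993, -0.118, 0.0], [0.0, 0.0, -1.0]]
ft_force: [7.6, -0.9, -5.3]
grip_width: 0.0329
finger_force: 29.2
```

Emit:
carry_out(series=[[0, 0, 0.0004, 0, 0, 0, -0.3], [0, 0, 0.0008, 0, 0, 0, -0.3], [0, 0, 0.0008, 0, 0, 0, -0.3]])

```text
clock: 7.52
tcp_pos: [0.5275, 0.0077, 0.0883]
tool_rot: [[0.118, 0.993, 0.002], [0.993, -0.118, -0.0], [0.0, 0.002, -1.0]]
ft_force: [7.7, -0.5, -6.3]
grip_width: 0.0325
finger_force: 29.1
```

Emit:
carry_out(series=[[0, 0, 0.0004, 0, 0, 0, -0.3], [0, 0, 0.0008, 0, 0, 0, -0.3], [0, 0, 0.0008, 0, 0, 0, -0.3]])

```text
clock: 7.77
tcp_pos: [0.5275, 0.0077, 0.0891]
tool_rot: [[0.118, 0.993, 0.002], [0.993, -0.118, -0.0], [0.0, 0.002, -1.0]]
ft_force: [6.7, -0.0, -7.2]
grip_width: 0.0326
finger_force: 29.2
```

Force dropped, so the button is trapped behind the wall. I'll rise about 14 mm and then creep while watching Fx, which should drop when the button snaps out.

Emit:
carry_out(series=[[0, 0, 0.003, 0, 0, 0, -0.3], [0, 0, 0.006, 0, 0, 0, -0.3], [0, 0, 0.009, 0, 0, 0, -0.3], [0, 0, 0.012, 0, 0, 0, -0.3], [0, 0, 0.014, 0, 0, 0, -0.3]])

```text
clock: 8.18
tcp_pos: [0.5276, 0.0077, 0.1032]
tool_rot: [[0.118, 0.993, 0.002], [0.993, -0.118, -0.0], [0.0, 0.002, -1.0]]
ft_force: [8.8, -1.0, -7.5]
grip_width: 0.0327
finger_force: 29.0
```

Emit:
carry_out(series=[[0, 0, 0.0005, 0, 0, 0, -0.3], [0, 0, 0.001, 0, 0, 0, -0.3], [0, 0, 0.001, 0, 0, 0, -0.3]])

```text
clock: 8.43
tcp_pos: [0.5276, 0.0077, 0.1041]
tool_rot: [[0.118, 0.993, 0.002], [0.993, -0.118, -0.0], [0.0, 0.002, -1.0]]
ft_force: [7.7, -1.8, -5.7]
grip_width: 0.0324
finger_force: 29.1
```

Emit:
carry_out(series=[[0, 0, 0.0005, 0, 0, 0, -0.3], [0, 0, 0.001, 0, 0, 0, -0.3]])

```text
clock: 8.6
tcp_pos: [0.5275, 0.0077, 0.105]
tool_rot: [[0.118, 0.993, 0.002], [0.993, -0.118, -0.0], [0.0, 0.002, -1.0]]
ft_force: [7.7, -1.0, -7.4]
grip_width: 0.0328
finger_force: 29.1
```

Emit:
carry_out(series=[[0, 0, 0.0005, 0, 0, 0, -0.3], [0, 0, 0.001, 0, 0, 0, -0.3]])

```text
clock: 8.77
tcp_pos: [0.5275, 0.0077, 0.1059]
tool_rot: [[0.118, 0.993, 0.002], [0.993, -0.118, -0.0], [0.0, 0.002, -1.0]]
ft_force: [8.1, -1.0, -6.1]
grip_width: 0.0332
finger_force: 29.0
```

Emit:
carry_out(series=[[0, 0, 0.0005, 0, 0, 0, -0.3], [0, 0, 0.001, 0, 0, 0, -0.3]])

```text
clock: 8.93
tcp_pos: [0.5275, 0.0077, 0.107]
tool_rot: [[0.118, 0.993, 0.002], [0.993, -0.118, -0.0], [0.0, 0.002, -1.0]]
ft_force: [7.8, -0.4, -6.5]
grip_width: 0.033
finger_force: 29.0
```

Emit:
carry_out(series=[[0, 0, 0.0005, 0, 0, 0, -0.3], [0, 0, 0.001, 0, 0, 0, -0.3]])

```text
clock: 9.1
tcp_pos: [0.5275, 0.0077, 0.1079]
tool_rot: [[0.118, 0.993, 0.002], [0.993, -0.118, -0.0], [0.0, 0.002, -1.0]]
ft_force: [8.1, -0.9, -7.3]
grip_width: 0.0329
finger_force: 29.0
```

Emit:
carry_out(series=[[0, 0, 0.0005, 0, 0, 0, -0.3], [0, 0, 0.001, 0, 0, 0, -0.3]])

```text
clock: 9.27
tcp_pos: [0.5275, 0.0077, 0.1089]
tool_rot: [[0.118, 0.993, 0.002], [0.993, -0.118, -0.0], [0.0, 0.002, -1.0]]
ft_force: [7.9, -1.9, -6.7]
grip_width: 0.0328
finger_force: 29.1
```

Emit:
carry_out(series=[[0, 0, 0.0005, 0, 0, 0, -0.3], [0, 0, 0.001, 0, 0, 0, -0.3]])

```text
clock: 9.43
tcp_pos: [0.5275, 0.0077, 0.11]
tool_rot: [[0.118, 0.993, 0.002], [0.993, -0.118, -0.0], [0.0, 0.002, -1.0]]
ft_force: [8.2, -1.3, -7.1]
grip_width: 0.0323
finger_force: 29.1
```

Emit:
carry_out(series=[[0, 0, 0.0005, 0, 0, 0, -0.3], [0, 0, 0.001, 0, 0, 0, -0.3]])

```text
clock: 9.6
tcp_pos: [0.5275, 0.0077, 0.111]
tool_rot: [[0.118, 0.993, 0.002], [0.993, -0.118, -0.0], [0.0, 0.002, -1.0]]
ft_force: [7.1, -0.3, -6.6]
grip_width: 0.0331
finger_force: 29.1
```

Emit:
carry_out(series=[[0, 0, 0.0005, 0, 0, 0, -0.3], [0, 0, 0.001, 0, 0, 0, -0.3]])

```text
clock: 9.77
tcp_pos: [0.5275, 0.0077, 0.1119]
tool_rot: [[0.118, 0.993, 0.002], [0.993, -0.118, -0.0], [0.0, 0.002, -1.0]]
ft_force: [6.9, -1.7, -7.4]
grip_width: 0.0326
finger_force: 29.1
```

Emit:
carry_out(series=[[0, 0, 0.0005, 0, 0, 0, -0.3], [0, 0, 0.001, 0, 0, 0, -0.3]])

```text
clock: 9.93
tcp_pos: [0.5274, 0.0077, 0.1129]
tool_rot: [[0.118, 0.993, 0.002], [0.993, -0.118, -0.0], [0.0, 0.002, -1.0]]
ft_force: [7.4, 0.3, -7.6]
grip_width: 0.0326
finger_force: 29.0
```

Emit:
carry_out(series=[[0, 0, 0.0005, 0, 0, 0, -0.3], [0, 0, 0.001, 0, 0, 0, -0.3]])

```text
clock: 10.1
tcp_pos: [0.5278, 0.0077, 0.1146]
tool_rot: [[0.118, 0.993, 0.002], [0.993, -0.118, -0.0], [-0.0, 0.002, -1.0]]
ft_force: [5.8, -0.4, -2.2]
grip_width: 0.0326
finger_force: 29.6
```

Emit:
carry_out(series=[[0, 0, 0.0003, 0, 0, 0, -0.3], [0, 0, 0.0003, 0, 0, 0, -0.3]])

```text
clock: 10.27
tcp_pos: [0.5278, 0.0077, 0.115]
tool_rot: [[0.118, 0.993, 0.003], [0.993, -0.118, -0.0], [-0.0, 0.003, -1.0]]
ft_force: [6.1, -0.3, -2.0]
grip_width: 0.033
finger_force: 29.6
```

The bevel is starting to emerge under the hole's upper edge and is helping the lift. I'll continue finely.

Emit:
carry_out(series=[[0, 0, 0.0004, 0, 0, 0, -0.3], [0, 0, 0.0008, 0, 0, 0, -0.3]])

```text
clock: 10.43
tcp_pos: [0.5277, 0.0077, 0.1157]
tool_rot: [[0.118, 0.993, 0.002], [0.993, -0.118, -0.0], [-0.0, 0.002, -1.0]]
ft_force: [5.4, 0.3, -1.8]
grip_width: 0.0326
finger_force: 29.6
```

Emit:
carry_out(series=[[0, 0, 0.0004, 0, 0, 0, -0.3], [0, 0, 0.0008, 0, 0, 0, -0.3]])

```text
clock: 10.6
tcp_pos: [0.5275, 0.0077, 0.1164]
tool_rot: [[0.118, 0.993, 0.002], [0.993, -0.118, -0.0], [-0.0, 0.002, -1.0]]
ft_force: [5.6, -0.8, -2.7]
grip_width: 0.0327
finger_force: 29.6
```

Emit:
carry_out(series=[[0, 0, 0.0003, 0, 0, 0, -0.3], [0, 0, 0.0006, 0, 0, 0, -0.3]])

```text
clock: 10.77
tcp_pos: [0.5267, 0.0079, 0.1169]
tool_rot: [[0.118, 0.993, 0.0], [0.993, -0.118, -0.0], [-0.0, 0.0, -1.0]]
ft_force: [1.2, -0.3, -0.8]
grip_width: 0.0327
finger_force: 29.8
```

Emit:
carry_out(series=[[0, 0, 0.0003, 0, 0, 0, -0.3], [0, 0, 0.0006, 0, 0, 0, -0.3]])

```text
clock: 10.93
tcp_pos: [0.5262, 0.008, 0.1171]
tool_rot: [[0.118, 0.993, -0.001], [0.993, -0.118, 0.0], [0.0, -0.001, -1.0]]
ft_force: [1.1, 0.0, -2.3]
grip_width: 0.0326
finger_force: 29.6
```

Emit:
carry_out(series=[[0, 0, 0.0003, 0, 0, 0, -0.3], [0, 0, 0.0005, 0, 0, 0, -0.3], [0, 0, 0.0005, 0, 0, 0, -0.3]])

```text
clock: 11.18
tcp_pos: [0.5262, 0.008, 0.1174]
tool_rot: [[0.118, 0.993, -0.001], [0.993, -0.118, 0.0], [0.0, -0.001, -1.0]]
ft_force: [0.7, 0.0, -5.4]
grip_width: 0.0324
finger_force: 29.3
```

Emit:
carry_out(series=[[0, 0, 0.0002, 0, 0, 0, -0.3], [0, 0, 0.0004, 0, 0, 0, -0.3], [0, 0, 0.0004, 0, 0, 0, -0.3]])

```text
clock: 11.43
tcp_pos: [0.5263, 0.008, 0.1181]
tool_rot: [[0.118, 0.993, -0.001], [0.993, -0.118, 0.0], [0.0, -0.001, -1.0]]
ft_force: [0.3, -0.0, -4.3]
grip_width: 0.0329
finger_force: 29.3
```

The sleeve hangs at its own weight with Fx about 0, so the button is out. I'll lower it gently onto the button.

Emit:
carry_out(series=[[0, 0, -0.0004, 0, 0, 0, -0.3], [0, 0, -0.0008, 0, 0, 0, -0.3], [0, 0, -0.0008, 0, 0, 0, -0.3]])

```text
clock: 11.68
tcp_pos: [0.5265, 0.0079, 0.1174]
tool_rot: [[0.118, 0.993, -0.0], [0.993, -0.118, 0.0], [-0.0, -0.0, -1.0]]
ft_force: [0.7, 0.1, -4.3]
grip_width: 0.0326
finger_force: 29.3
```

Emit:
carry_out(series=[[0, 0, -0.0003, 0, 0, 0, -0.3], [0, 0, -0.0006, 0, 0, 0, -0.3], [0, 0, -0.0006, 0, 0, 0, -0.3]])

```text
clock: 11.93
tcp_pos: [0.5267, 0.0079, 0.1171]
tool_rot: [[0.118, 0.993, 0.0], [0.993, -0.118, -0.0], [-0.0, 0.0, -1.0]]
ft_force: [-1.0, -0.1, -2.8]
grip_width: 0.0326
finger_force: 29.5
```

The button is taking the load. Now I release.

Emit:
carry_out(series=[[0, 0, -0.0003, 0, 0, 0, -0.3], [0, 0, -0.0003, 0, 0, 0, 1], [0, 0, -0.0003, 0, 0, 0, 1], [0, 0, -0.0003, 0, 0, 0, 1], [0, 0, -0.0003, 0, 0, 0, 1]])

```text
clock: 12.35
tcp_pos: [0.5269, 0.0078, 0.1169]
tool_rot: [[0.118, 0.993, 0.001], [0.993, -0.118, -0.0], [-0.0, 0.001, -1.0]]
ft_force: [-0.2, 0.1, 0.2]
grip_width: 0.0794
finger_force: 0.0
```

Emit:
carry_out(series=[[0, 0, 0, 0, 0, 0, 1], [0, 0, 0, 0, 0, 0, 1], [0, 0, 0, 0, 0, 0, 1], [0, 0, 0, 0, 0, 0, 1]])

```text
clock: 12.68
tcp_pos: [0.5266, 0.0079, 0.1167]
tool_rot: [[0.118, 0.993, 0.0], [0.993, -0.118, -0.0], [-0.0, 0.0, -1.0]]
ft_force: [0.1, -0.2, 0.5]
grip_width: 0.0851
finger_force: 0.0
```

Now I retreat upward.

Emit:
carry_out(series=[[0, 0, 0.02, 0, 0, 0, 1], [0, 0, 0.05, 0, 0, 0, 1], [0, 0, 0.09, 0, 0, 0, 1], [0, 0, 0.12, 0, 0, 0, 1], [0, 0, 0.14, 0, 0, 0, 1]])

```text
clock: 13.1
tcp_pos: [0.5273, 0.0078, 0.2603]
tool_rot: [[0.118, 0.993, 0.004], [0.993, -0.118, -0.001], [-0.0, 0.004, -1.0]]
ft_force: [0.8, 0.6, -0.1]
grip_width: 0.0852
finger_force: 0.0
```

Emit:
carry_out(series=[[0, 0, 0, 0, 0, 0, 1], [0, 0, 0, 0, 0, 0, 1], [0, 0, 0, 0, 0, 0, 1], [0, 0, 0, 0, 0, 0, 1], [0, 0, 0, 0, 0, 0, 1]])

```text
clock: 13.52
tcp_pos: [0.5261, 0.008, 0.2553]
tool_rot: [[0.118, 0.993, -0.002], [0.993, -0.118, 0.0], [0.0, -0.002, -1.0]]
ft_force: [1.0, -0.4, -0.7]
grip_width: 0.0855
finger_force: 0.0
```

```bash
python3 - <<'E'
from h import *
a=snap('side','s2')[:,:,::-1];b=cv2.imread('pics/s0.png');w=snap('wrist','w5')[:,:,::-1]
c=[cv2.resize(i[180:270,250:320],(350,450),interpolation=2) for i in (b,a)]
cv2.imwrite('pics/end.png',np.hstack(c+[]));cv2.imwrite('pics/end2.png',np.hstack([cv2.resize(c[0],(233,300)),cv2.resize(c[1],(233,300)),cv2.resize(w[80:260,200:360],(266,300))]))
E
```

```text
(no output)
```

View pics/end2.png

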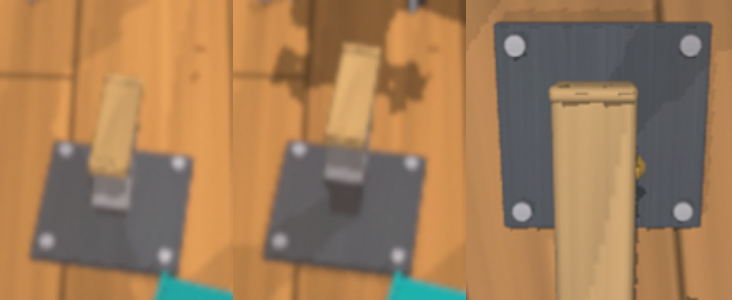

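The sleeve stands raised (bar and foot about 30 px higher in the side crop), upright, with the brass button out at (640,168) in the wrist crop. Handing in.

```bash
python3 -c "
from station import env
print(env.sign_off())"
```

```text
the job is handed in; nothing more can be done
None
```

I raised the prop one notch, about 39 mm, and handed the job in. The sleeve stands upright on the button, which is out through the lower hole, and the gripper is clear; sign-off gave no verdict.

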